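Slide the calibration plate under the scanning bridge and start the scan

ROBOT

A 6-joint arm with a two-finger parallel gripper is mounted at the origin on the work surface. World frame = base frame: x ahead of the robot, y to its left, z up, the work surface at z = 0. Lengths are in m, angles in rad, forces in N, time in s.
With the tool pointing down it reaches from about 0.375 to 0.925 m from the base axis. Payload 5.7 kg.
Tool frame: the origin (TCP) lies between the finger pads; the fingertips stand 22 mm ahead of it and the grasp point (between the pads) lies 3 mm ahead of it; z points along the fingers, y is the direction in which the jaws open and shut (so a half turn about z gives the same grasp; the last joint's range is limited). The gripper opens to 85 mm and grips with 20 to 120 N. Pads are 22 mm wide; open, the fingers measure 114 mm over their backs; the gripper's body (76 mm by 85 mm) begins 54 mm behind the grasp point. The pads swing forward as they close: fully open they stand 13 mm farther back than shut.
Start: joints at [-1.351, 0.359, 1.51, -0, 1.272, -0.115], TCP at [0.197, -0.567, 0.253] pointing down, gripper open.
Joint ranges: [-2.97, 2.97], [-1.01, 2.36], [0.21, 2.38], [-0.96, 4.11], [0.2, 2.71], [-2.98, 2.98]. Speed limits (rad/s): [2.39, 2.39, 3.14, 3.14, 3.14, 3.14].

INTERFACE

Orientations are given as a unit quaternion [w, x, y, z].
In Python, from workcell import r gives the robot as it stands.
- The arm moves only by the tool step_arm, never from a script. Its argument "increments" is a list of rows, each a list of 3 entries, a list of its own where there are three numbers: the shift along the tool's x, y, z in m, then the turn about the tool's z in rad, then the opening, from -1 (shut) to 1 (fully open), so that 0 is half open. A call has 1 to 20 rows; each row shifts and turns the pose as measured when the row begins, along the tool's axes as they then stand; what a row does not reach is not made up. A row lasts 1/10 s, in which the tool goes at most 50 mm and 8.59 degrees, less where a joint would pass 70% of its speed; a pose out of reach is approached as far as the arm can. A call with a gripper value outside its range is refused whole. The fingers move at their own pace and stop on an object; the grip force is fixed at half the most. Time passes only in rows, so rows that do not move let the fingers close. It gives the time, the measured TCP pose, the force and the opening at its end, in the units of the state.
- r.observe(): the state, without advancing time (a new reading comes with each control period).
- r.grab_frame(name): name is "side" or "top" or "wrist"; returns a dict with "frame" (400x640x3 uint8, red, green, blue), "range_z" (400x640 float32, m along the optical axis (not along the pixel's ray), 0 where there is no reading), "fx", "fy", "cx", "cy" (pixels), "R" (3x3) and "t" (3): a world point X has camera coordinates R X + t; the wrist camera has in their place "tool_from_camera" (4x4, takes a point from camera to tool coordinates, whose origin is the TCP and whose axes are the flange's). Camera axes: x right, y down, z forward; pixel columns grow to the right and rows downward; lengths in m; the calibration is good to about 2 mm. A picture is of the moment at which its call begins: read the wrist's pose just before it.
- r.close_job(): hands the job in, once; it reports no verdict.
The state is a dict: "time_s": time; "joints": joint angles; "dq": joint speeds; "effort": joint torques, N m; "position": TCP position; "tcp_rot": TCP orientation; "wrist_force": force on the tool from outside, world axes, zero at the start; "moment": the same for the moment, N m; "width": finger opening in m.
Only numpy, scipy, OpenCV 4.12 (cv2) and the standard library are available. Lean on these libraries where they do the work, as an engineer would, in place of code of your own. Each camera call takes 0.05 s, during which the arm holds its last target. There are 200 camera calls.

TASK

Push the red calibration plate along the bench, lined up with the mouth of the low white scanning bridge, and under it until it is fully home against the end stop, keeping it flat on the bench all the way: never lift or tip it. Only then press the green start button on the bridge right down and let it go, with the plate still home. Leave the blue plate, the jars and everything else on the bench where they stand.

Things in the scene. Friction and masses are not known exactly. Their poses are not given: they have to be found in the camera images.
- plate: the red calibration plate, a flat slab with twelve dark round spots: 110 mm long (its x axis), 74 mm wide (its y), 14 mm thick, about 0.15 to 0.31 kg, lying loose on the bench. Origin: centre of its underside. Either end may lead; it starts outside the bridge's mouth with its x axis within about 20 degrees of the bridge's x axis.
- bridge: low white scanning arch fixed to the bench. Origin: on the bench under its middle; x points through the tunnel from mouth to end stop (the way the plate slides in), z up. Arch 56 mm deep (x -28 to +28), underside 18 mm up, top 58 mm up. Tunnel 84 mm wide (y -42 to +42); outer walls reach y -58 and +92. The plate slides on the bench itself, no step.
- mouth (a point): on the bench in the middle of the entry, at x = -60 mm in the bridge's frame, where two dark lead-in strips, 10 mm high, begin about 97 mm apart and narrow to 84 mm at the arch (x = -28 mm)
- stop_face (a point): on the bench, middle of the face of the black end stop (10 mm high) behind the arch, at x = +40 mm in the bridge's frame. A plate against it has its centre at x = -15 mm and its near end at x = -70 mm, 42 mm in front of the arch
- start_button (a joint): travel of the green start button: 0 m released, 0.006 m fully down; sprung, fully down at about 4 N; it registers at 0.004 m
- start_button_top (a point): centre of the top face of the green start button (26 mm across) on top of the bridge, in the bridge's frame at x = 0, y = +68 mm; pressed straight down
- jar_a: a red-capped amber sample jar, 44 mm across, 70 mm tall; a bystander. Origin: centre of its underside.
- jar_b: a second red-capped amber sample jar, 44 mm across, 70 mm tall; a bystander. Origin: centre of its underside.
- beaker: a small glass beaker, 48 mm across, 60 mm tall; a bystander. Origin: centre of its underside.
- spare_plate: a blue plate of the same size as the red one, not to be used; a bystander. Origin: centre of its underside.
- tip_box: a grey pipette-tip box with a yellow lid, 88 x 123 x 57 mm; a bystander. Origin: centre of its underside.
- timer: a white bench timer lying flat, 55 x 70 x 22 mm; a bystander. Origin: centre of its underside.

How it is judged:
On the way, in this order (a step that is already met when the one before it is completed fails the run):
1. the red plate lies home under the bridge, against the end stop (x of plate in the frame of bridge between -0.02 and -0.01 m and y of plate in the frame of bridge between -0.008 and 0.008 m and angle between the x axis of plate and the x axis of bridge, either way round below 0.1 rad and height (world z) of plate below 0.004 m and angle between plate's own z axis and vertical below 0.05 rad and linear speed of plate below 0.01 m/s), for 0.2 s.
2. the green start button is pressed right down (value of joint start_button above 0.004 m), for 0.05 s.
At the end, for the whole second after the job is handed in: The red plate rests flat on the bench under the bridge, within 5 mm of the end stop, within 8 mm of the tunnel's centre line and within 0.1 rad of its direction; the start button has been pressed by 4 mm or more after that and is released (all of step 1 and value of joint start_button below 0.0015 m); the robot touches nothing.
It fails at once if the red plate is lifted (its centre more than 6 mm off the bench) (height (world z) of plate above 0.006 m).
It fails at once if the red plate is tipped (more than 0.12 rad) (angle between plate's own z axis and vertical above 0.12 rad).
It fails at once if the start button is pressed while the plate is not home (value of joint start_button above 0.004 m and not (x of plate in the frame of bridge between -0.02 and -0.01 m and y of plate in the frame of bridge between -0.008 and 0.008 m and angle between the x axis of plate and the x axis of bridge, either way round below 0.1 rad and height (world z) of plate below 0.004 m and angle between plate's own z axis and vertical below 0.05 rad)).
It fails at once if a bystander is moved by more than 15 mm or tipped over (distance of any of jar_a, jar_b, beaker, spare_plate, tip_box, timer from where it was at the start of the episode above 0.015 m or angle between any of jar_a, jar_b, beaker, spare_plate, tip_box, timer's own z axis and vertical above 0.3 rad).
It also fails if it takes over 67 s, if anything falls off the work surface, if the arm or the gripper's body presses on something with over 40 N, if the wrist force passes 120 N, or if a joint passes its speed limit or range.

## Working session

There is one attempt and no reset: what is moved stays moved. The work goes in short steps, Python scripts to look and compute and a tool call to move; the robot and the scene stay as the last step left them, time stands still between calls to the robot, and variables do not carry over. Pictures are saved under pics/ and viewed, about 8 in all and at most 12, crops included, and the job is handed in when it is done.

Besides the shell and the picture viewer there is one more tool, called after "Emit:" by a JSON object that holds its "op" and its "data", one argument or row to a line. step_arm: Moves the arm, as the interface text tells. Its arguments: {"type":"object","properties":{"increments":{"type":"array"}},"required":["increments"]}

```bash
mkdir -p pics; cat > h.py <<'E'
import numpy as np, cv2
from workcell import r
def grab(n):
    f=r.grab_frame(n); f['bgr']=cv2.cvtColor(f['frame'],cv2.COLOR_RGB2BGR); return f
def ray_z(f,uv,z):
    uv=np.atleast_2d(np.asarray(uv,float)); z=np.broadcast_to(z,len(uv))
    d=np.c_[(uv[:,0]-f['cx'])/f['fx'],(uv[:,1]-f['cy'])/f['fy'],np.ones(len(uv))]@f['R']
    c=-f['R'].T@f['t']
    return c+d*((z-c[2])/d[:,2])[:,None]
def proj(f,P):
    q=np.atleast_2d(P)@f['R'].T+f['t']; return np.c_[f['fx']*q[:,0]/q[:,2]+f['cx'],f['fy']*q[:,1]/q[:,2]+f['cy']]
E
python3 - <<'E'
from h import *
print(r.observe())
for n in('top','side'):
    f=grab(n); cv2.imwrite(f'pics/{n}0.png',f['bgr']); print(n,f['fx'],f['cx'],f['cy'],f['R'].round(3).tolist(),f['t'])
E
```

```text
{'time_s': 0.0, 'joints': array([-1.35111144e+00,  3.59523210e-01,  1.51149573e+00,  1.04067471e-06,
        1.27246858e+00, -1.15101624e-01]), 'dq': array([-0.00151119, -0.0014458 ,  0.00164741,  0.00060723,  0.00010386,
        0.00040779]), 'effort': array([ 2.20408780e-03, -5.27609038e+01, -2.78619272e+01,  2.57453570e-05,
        1.29832065e-02,  3.16045430e-06]), 'position': array([ 0.19698687, -0.56603795,  0.25241861]), 'tcp_rot': array([-9.46162571e-04,  9.86022016e-01,  1.66612384e-01, -4.90236415e-05]), 'wrist_force': array([0.05093826, 0.38317123, 0.10982687]), 'moment': array([0.00541837, 0.00233105, 0.01844465]), 'width': 0.08526252670445736}
top 369.3737936551738 323.8629402599203 200.48823008190425 [[0.0, -1.0, -0.027], [-0.982, 0.005, -0.187], [0.187, 0.026, -0.982]] [0.04251518 0.60623751 1.00015659]
side 402.92832244099696 320.6471671493254 203.2571364129907 [[-0.941, -0.337, -0.007], [-0.255, 0.725, -0.64], [0.221, -0.6, -0.769]] [0.55180034 0.17041063 0.98223525]
```

View pics/top0.png

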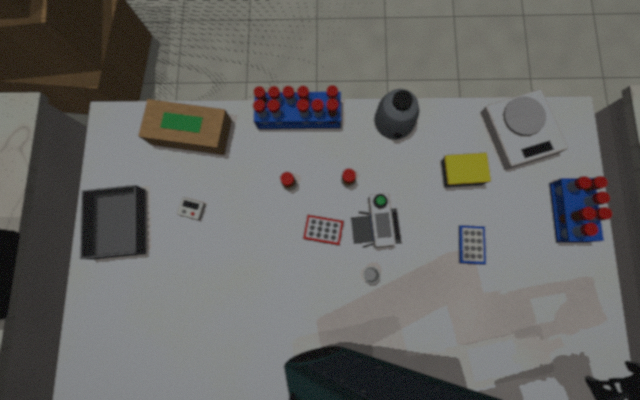

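View pics/side0.png

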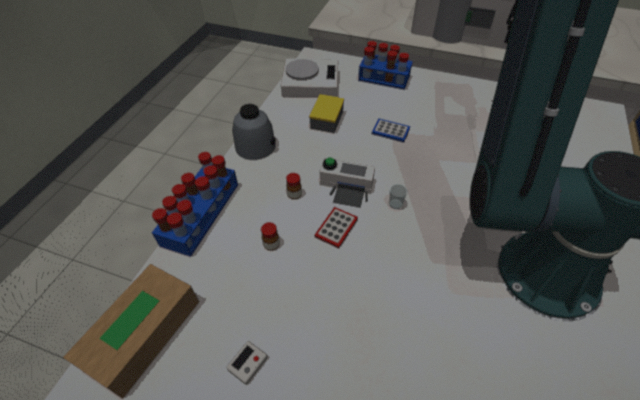

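The top view shows the red plate at about (323,230), the bridge at (383,222) with the green button at (381,201), the beaker at (371,274), and the jar caps at (288,180) and (348,177). The bridge's x axis runs to image right, roughly world -y. The side view agrees.

```bash
python3 - <<'E'
from h import *
f=grab('top'); hsv=cv2.cvtColor(f['bgr'],cv2.COLOR_BGR2HSV)
red=((hsv[...,0]<10)|(hsv[...,0]>170))&(hsv[...,1]>110)&(hsv[...,2]>60)
m=np.zeros(red.shape,np.uint8); m[205:255,295:350]=red[205:255,295:350]
pts=cv2.findNonZero(m); rc=cv2.minAreaRect(pts); c=cv2.boxPoints(rc)
P=ray_z(f,c,0.014); print('plate',rc,P.round(3).tolist(),P.mean(0))
e=[P[1]-P[0],P[2]-P[1]]; print([np.linalg.norm(v) for v in e],[np.degrees(np.arctan2(v[1],v[0])) for v in e])
g=(hsv[...,0]>40)&(hsv[...,0]<85)&(hsv[...,1]>90)
m=np.zeros(red.shape,np.uint8); m[185:215,365:400]=g[185:215,365:400]
print('button',ray_z(f,cv2.findNonZero(m).reshape(-1,2).mean(0),0.066))
print('jars',ray_z(f,[(288,180),(348,177)],.07).round(3).tolist(),'beaker',ray_z(f,(371,274),.05))
cv2.imwrite('pics/top_crop.png',cv2.resize(f['bgr'][160:290,270:430],None,fx=5,fy=4.6,interpolation=cv2.INTER_CUBIC))
E
```

```text
plate ((323.0865478515625, 229.51548767089844), (35.65034103393555, 23.97784423828125), 10.12467098236084) [[0.502, 0.102, 0.014], [0.572, 0.09, 0.014], [0.553, -0.013, 0.014], [0.484, -0.0, 0.014]] [0.528021  0.0447019 0.014    ]
[np.float64(0.07090185965418704), np.float64(0.10559137348616869)] [np.float64(-9.567113793110545), np.float64(-100.40782413819895)]
button [[ 0.60499363 -0.11919074  0.066     ]]
jars [[0.664, 0.144, 0.07], [0.672, -0.028, 0.07]] beaker [[ 0.39981412 -0.08936241  0.05      ]]
```

View pics/top_crop.png

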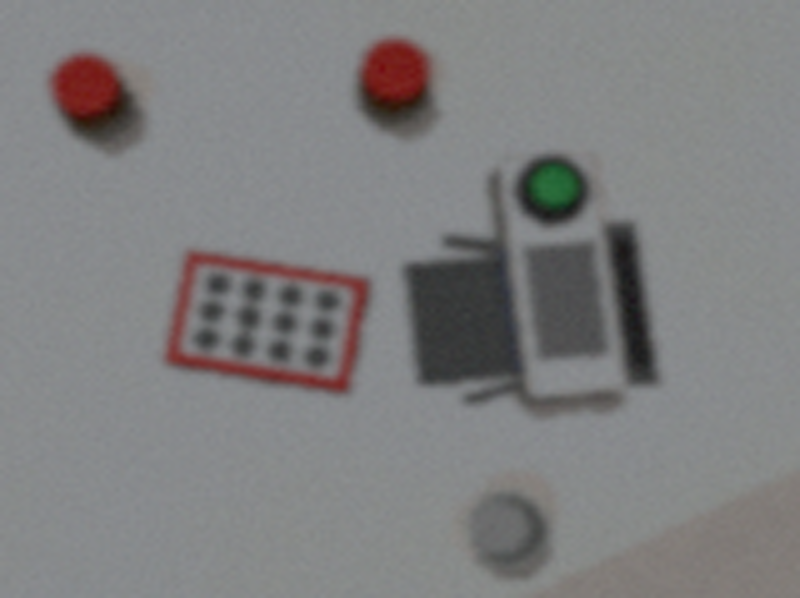

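The crop confirms the bridge is turned about 8°. Its x heading is about -82° and its y heading about +8°, and the plate heads about -100°. Next I move over the area and turn the tool so its y axis lies along the bridge's y, ready for a closer wrist look.

Emit:
{"op": "step_arm", "data": {
  "increments": [
    [[0.035,-0.0306,-0.006],0,1],
    [[0.035,-0.0306,-0.006],0,1],
    [[0.035,-0.0306,-0.006],0,1],
    [[0.035,-0.0306,-0.006],0,1],
    [[0.035,-0.0306,-0.006],0,1],
    [[0.035,-0.0306,-0.006],0,1],
    [[0.035,-0.0306,-0.006],0,1],
    [[0.035,-0.0306,-0.006],0,1],
    [[0.035,-0.0306,-0.006],0,1],
    [[0.035,-0.0306,-0.006],0,1],
    [[0.035,-0.0306,-0.006],0,1],
    [[0.035,-0.0306,-0.006],0,1],
    [[0.035,-0.0306,-0.006],0,1],
    [[0.035,-0.0306,-0.006],0,1]
  ]
}}

```text
time_s: 1.55
position: [0.5274, 0.0156, 0.3369]
tcp_rot: [-0.001, 0.987, 0.161, -0.001]
wrist_force: [0.1, -1.6, 0.1]
width: 0.0853
```

Emit:
{"op": "step_arm", "data": {
  "increments": [
    [[0,0,0],-0.138,1],
    [[0,0,0],-0.138,1],
    [[0,0,0],-0.138,1],
    [[0,0,0],-0.138,1],
    [[0,0,0],-0.138,1],
    [[0,0,0],-0.138,1],
    [[0,0,0],-0.138,1],
    [[0,0,0],-0.138,1],
    [[0,0,0],-0.138,1],
    [[0,0,0],-0.138,1],
    [[0,0,0],0,1]
  ]
}}

```text
time_s: 2.65
position: [0.5284, 0.0243, 0.3342]
tcp_rot: [-0.004, 0.633, 0.774, -0.0]
wrist_force: [-0.8, -0.7, -0.0]
width: 0.0854
```

```bash
cat >> h.py <<'E'
from scipy.spatial.transform import Rotation as Ro
def wrist():
    o=r.observe(); f=grab('wrist')
    q=o['tcp_rot']; T=np.eye(4); T[:3,:3]=Ro.from_quat([q[1],q[2],q[3],q[0]]).as_matrix(); T[:3,3]=o['position']
    W=T@f['tool_from_camera']; f['R']=W[:3,:3].T; f['t']=-W[:3,:3].T@W[:3,3]; f['T']=T; return f
E
python3 - <<'E'
from h import *
f=wrist(); cv2.imwrite('pics/w1.png',f['bgr']); np.savez('w1.npz',**f); print(f['T'].round(4),f['tool_from_camera'].round(3),f['fx']); print(r.observe()['time_s'],r.observe()['joints'])
E
```

```text
[[-0.1977  0.9802 -0.0055  0.5284]
 [ 0.9802  0.1978  0.0044  0.0243]
 [ 0.0054 -0.0045 -1.      0.3342]
 [ 0.      0.      0.      1.    ]] [[ 0.001 -0.949 -0.314  0.082]
 [ 1.     0.001  0.001 -0.001]
 [-0.    -0.314  0.949 -0.119]
 [ 0.     0.     0.     1.   ]] 317.6103907392207
2.7 [-0.08734354  0.1923652   1.54224612  0.00393332  1.41286217 -0.28321818]
```

View pics/w1.png

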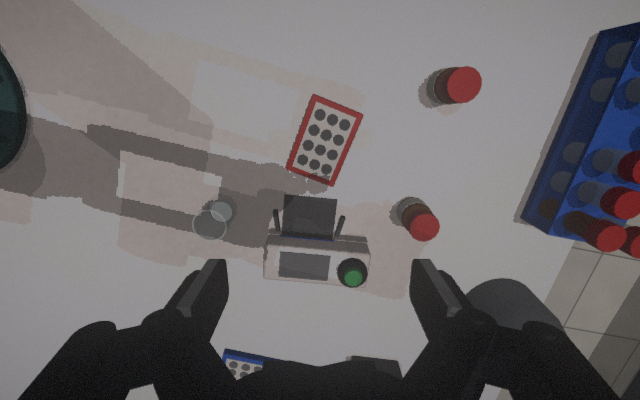

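The wrist view shows the plate at (325,140), the mat in front of the mouth at (310,215), the lead-in strips at (277,222) and (341,226), the bridge at (315,262), and the button at (352,273). I measure both in world coordinates: the plate by its colour on the z=14 mm plane, the bridge top from the range image.

```bash
cat >> h.py <<'E'
def plate(f,roi,z=0.014):
    hsv=cv2.cvtColor(f['bgr'],cv2.COLOR_BGR2HSV)
    m=(((hsv[...,0]<10)|(hsv[...,0]>170))&(hsv[...,1]>110)&(hsv[...,2]>50)).astype(np.uint8)
    k=np.zeros_like(m); x0,y0,x1,y1=roi; k[y0:y1,x0:x1]=m[y0:y1,x0:x1]
    c=max(cv2.findContours(k,cv2.RETR_EXTERNAL,cv2.CHAIN_APPROX_NONE)[0],key=cv2.contourArea).reshape(-1,2)
    return rect(ray_z(f,c,z)[:,:2])
def rect(W):
    b=cv2.boxPoints(cv2.minAreaRect((W*1000).astype(np.float32)))/1000
    e=max(b[1]-b[0],b[2]-b[1],key=np.linalg.norm)
    return b.mean(0),np.degrees(np.arctan2(e[1],e[0]))%180,[np.linalg.norm(b[1]-b[0]),np.linalg.norm(b[2]-b[1])]
def bframe(o,h): # h: heading of bridge x, deg
    a=np.radians(h); return np.array([[np.cos(a),np.sin(a)],[-np.sin(a),np.cos(a)]]),np.array(o)
E
python3 - <<'E'
from h import *
f={k:v for k,v in np.load('w1.npz').items()}
c,a,d=plate(f,(270,80,380,200)); print('plate',c,a,d)
v,u=np.mgrid[225:300,250:385]; z=f['range_z'][225:300,250:385]
X=(np.stack([(u-f['cx'])/f['fx']*z,(v-f['cy'])/f['fy']*z,z],-1).reshape(-1,3)-f['t'])@f['R']
s=X[(X[:,2]>.050)&(X[:,2]<.062)]; print(len(s),np.median(s[:,2])); cb,ab,db=rect(s[:,:2]); print('bridge top',cb,ab,db)
hsv=cv2.cvtColor(f['bgr'],cv2.COLOR_BGR2HSV); g=((hsv[...,0]>40)&(hsv[...,0]<85)&(hsv[...,1]>90)).astype(np.uint8); g[:,:330]=0; g[:,375:]=0
c2=max(cv2.findContours(g,cv2.RETR_EXTERNAL,cv2.CHAIN_APPROX_NONE)[0],key=cv2.contourArea)
(bc,br)=cv2.minEnclosingCircle(c2); ub=(int(bc[1])-225)*135+int(bc[0])-250
print('button',bc,br,X[ub],ray_z(f,bc,X[ub,2]))
# from rect: long axis=bridge y (offset +17mm of centre)
h=ab-90 if ab<45 else ab-270; R,_=bframe([0,0],h); o=cb-R.T@[0,.017]; o2=X[ub,:2]-R.T@[0,.068]
print('h',h,'origin',o,o2,'plate in bridge',R@(c-o),(a-180-h))
E
```

```text
plate [0.52803874 0.04456212] 79.901405 [np.float32(0.07233451), np.float32(0.108158745)]
3104 0.0565568880374388
bridge top [ 0.55200577 -0.12318669] 5.5154014 [np.float32(0.056681443), np.float32(0.14987884)]
button (352.5799865722656, 277.67999267578125) 8.586076736450195 [0.51200507 0.10377977 0.45369921] [[0.51200507 0.10377977 0.45369921]]
h -84.4846 origin [ 0.53508447 -0.12482061] [0.44431989 0.09724407] plate in bridge [-0.16927575  0.00926683] -15.613998
```

The bridge is at (0.535, -0.125) with heading -84.5°. The plate sits at bridge-frame (-0.169, +0.009) and is turned -15.6°. I'll straddle the plate, close lightly, turn and slide it into line with its front end in the funnel, and then push from behind with two fingertips.

Emit:
{"op": "step_arm", "data": {
  "increments": [
    [[0.02,0.004,0],0.0,1],
    [[0,0,0.02],0.125,1],
    [[0,0,0.04],0.125,1],
    [[0,0,0.04],0.125,1],
    [[0,0,0.04],0,1],
    [[0,0,0.04],0,1],
    [[0,0,0.04],0,1],
    [[0,0,0.02],0,1],
    [[0,0,0],0,1]
  ]
}}

```text
time_s: 3.6
position: [0.5313, 0.0464, 0.0888]
tcp_rot: [-0.001, 0.785, 0.62, 0.002]
wrist_force: [-0.1, -0.7, -0.0]
width: 0.0851
```

```bash
cat >> h.py <<'E'
B0=(0.535,-0.125); BH=-84.5
def tgt(p,h,z): # world target centre, heading of tool x; prints tool-frame shift & turn
    o=r.observe(); q=o['tcp_rot']; M=Ro.from_quat([q[1],q[2],q[3],q[0]]).as_matrix()
    yaw=np.degrees(np.arctan2(M[1,0],M[0,0])); 
    print('t',round(o['time_s'],2),'pos',o['position'].round(4),'yaw',yaw.round(2),'F',o['wrist_force'].round(1),'w',round(o['width'],4))
    print('shift',(M.T@(np.r_[p,z]-o['position'])).round(4),'turn',-np.radians((h-yaw+180)%360-180).round(4))
def b2w(x,y): R,o=bframe(B0,BH); return o+R.T@[x,y]
def w2b(p): R,o=bframe(B0,BH); return R@(np.array(p)-o)
E
python3 - <<'E'
from h import *
tgt([.528,.0446],79.9,.017)
f=wrist(); cv2.imwrite('pics/w2.png',f['bgr'])
try: print(plate(f,(150,0,500,399)))
except Exception as e: print(e)
E
```

```text
t 3.6 pos [0.5313 0.0464 0.0888] yaw 76.61 F [-0.1 -0.7 -0. ] w 0.0851
shift [-0.0028 -0.003   0.0717] turn -0.0574
(array([0.5286069 , 0.04551101], dtype=float32), np.float32(79.85062), [np.float32(0.07218741), np.float32(0.107860595)])
```

View pics/w2.png

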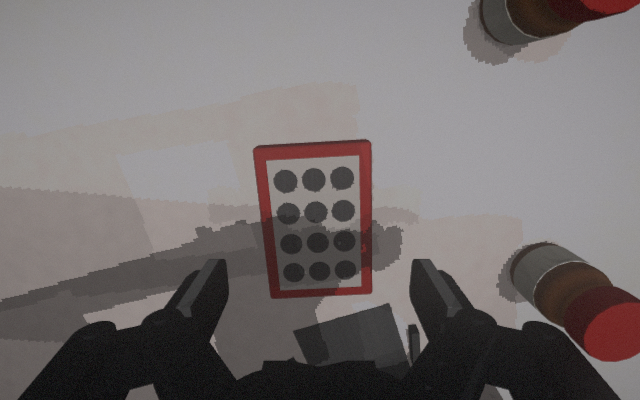

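The plate is seen at (315,220) between the fingers, and the second measurement agrees (0.5286, 0.0455, 79.9°). I correct, then descend beside it.

Emit:
{"op": "step_arm", "data": {
  "increments": [
    [[-0.002,-0.002,0.02],-0.057,1],
    [[0,0,0.025],0,1],
    [[0,0,0.015],0,1],
    [[0,0,0],0,1]
  ]
}}

```text
time_s: 4.05
position: [0.5362, 0.0449, 0.0347]
tcp_rot: [0.004, 0.768, 0.64, 0.007]
wrist_force: [0.4, 0.5, 1.0]
width: 0.0853
```

```bash
python3 - <<'E'
from h import *
tgt([.5286,.0455],79.9,.018)
E
```

```text
t 4.05 pos [0.5362 0.0449 0.0347] yaw 79.61 F [0.4 0.5 1. ] w 0.0853
shift [-0.0009 -0.0078  0.0166] turn -0.0051
```

Emit:
{"op": "step_arm", "data": {
  "increments": [
    [[-0.001,-0.008,0.002],0,1],
    [[0,0,0],0,1],
    [[0,0,0],0,1]
  ]
}}

```text
time_s: 4.35
position: [0.5305, 0.0453, 0.0364]
tcp_rot: [0.006, 0.769, 0.639, 0.01]
wrist_force: [-0.4, 0.0, -0.0]
width: 0.0853
```

```bash
python3 - <<'E'
from h import *
tgt([.5286,.0455],79.9,.018); print(r.observe()['tcp_rot'])
E
```

```text
t 4.35 pos [0.5305 0.0453 0.0364] yaw 79.49 F [-0.4  0.  -0. ] w 0.0853
shift [-0.0003 -0.0023  0.0184] turn -0.0071
[0.00604823 0.76886834 0.63930507 0.00969084]
```

Emit:
{"op": "step_arm", "data": {
  "increments": [
    [[0,-0.002,0.017],0,1],
    [[0,0,0],0,1]
  ]
}}

```text
time_s: 4.55
position: [0.5304, 0.0457, 0.0214]
tcp_rot: [0.007, 0.769, 0.639, 0.011]
wrist_force: [-0.1, -0.1, -0.5]
width: 0.0857
```

```bash
python3 - <<'E'
from h import *
tgt([.5286,.0455],79.9,.018); print(r.observe()['tcp_rot'])
E
```

```text
t 4.55 pos [0.5304 0.0457 0.0214] yaw 79.47 F [-0.1 -0.1 -0.5] w 0.0857
shift [-0.0005 -0.0018  0.0034] turn -0.0076
[0.00742626 0.76898747 0.63912235 0.01121334]
```

Emit:
{"op": "step_arm", "data": {
  "increments": [
    [[0,-0.002,0.004],0,1],
    [[0,0,0],0,0.7],
    [[0,0,0],0,0.7],
    [[0,0,0],0,0.7]
  ]
}}

```text
time_s: 4.95
position: [0.5295, 0.0461, 0.0192]
tcp_rot: [0.008, 0.769, 0.639, 0.012]
wrist_force: [0.0, -0.3, -2.4]
width: 0.0733
```

```bash
python3 - <<'E'
from h import *
tgt(b2w(-.09,0),95.5,.018); print(r.observe()['tcp_rot'])
f=grab('top'); c,a,d=plate(f,(285,195,360,265)); print(c,a,d,w2b(c))
E
```

```text
t 4.95 pos [0.5295 0.0461 0.0192] yaw 79.46 F [ 0.  -0.3 -2.4] w 0.0733
shift [-0.0807  0.0118  0.0009] turn -0.2799
[0.00819714 0.76901829 0.63906075 0.01204289]
[0.5032612  0.08827534] 71.534706 [np.float32(0.008318152), np.float32(0.02889769)] [-0.21533549 -0.01115114]
```

Gripped at 73 mm. Next I turn it gently in place and watch the height.

Emit:
{"op": "step_arm", "data": {
  "increments": [
    [[0,0,0],-0.07,0.7],
    [[0,0,0],-0.07,0.7],
    [[0,0,0],-0.07,0.7],
    [[0,0,0],-0.07,0.7],
    [[0,0,0],0,0.7]
  ]
}}

```text
time_s: 5.5
position: [0.53, 0.046, 0.0193]
tcp_rot: [0.01, 0.669, 0.744, 0.011]
wrist_force: [-0.1, -0.2, -1.3]
width: 0.073
```

```bash
python3 - <<'E'
from h import *
tgt(b2w(-.09,0),95.5,.018); print(r.observe()['tcp_rot'])
f=wrist(); cv2.imwrite('pics/w3.png',f['bgr']);c,a,d=plate(f,(150,0,500,399)); print(c,a,d,w2b(c))
E
```

```text
t 5.5 pos [0.53   0.046  0.0193] yaw 96.08 F [-0.1 -0.2 -1.3] w 0.073
shift [-0.0806 -0.0123  0.001 ] turn 0.0101
[0.01009018 0.66855996 0.74350907 0.01095596]
[0.52934253 0.0462154 ] 96.53818 [np.float32(0.10791789), np.float32(0.07198277)] [-0.17096941  0.01077885]
```

View pics/w3.png

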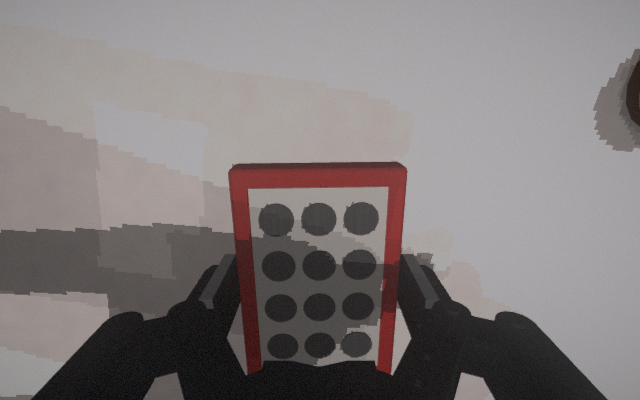

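The plate is held square between the fingers and turned to 96.5°. Now the lateral shift and the advance, in two stages.

Emit:
{"op": "step_arm", "data": {
  "increments": [
    [[0,-0.006,0],0.01,0.7],
    [[0,-0.006,0],0,0.7],
    [[-0.008,0,0],0,0.7],
    [[-0.012,0,0],0,0.7],
    [[-0.012,0,0],0,0.7],
    [[0,0,0],0,0.7]
  ]
}}

```text
time_s: 6.15
position: [0.52, 0.0102, 0.0192]
tcp_rot: [0.01, 0.675, 0.738, 0.011]
wrist_force: [0.6, 0.1, -0.1]
width: 0.073
```

```bash
python3 - <<'E'
from h import *
tgt(b2w(-.09,0),95.5,.018); print(r.observe()['tcp_rot'],w2b(r.observe()['position'][:2]))
E
```

```text
t 6.15 pos [0.52   0.0102 0.0192] yaw 95.1 F [ 0.6  0.1 -0.1] w 0.073
shift [-0.046   0.0022  0.0013] turn -0.0069
[0.01010145 0.67485473 0.73779739 0.01113863] [-0.13598248 -0.00194631]
```

Emit:
{"op": "step_arm", "data": {
  "increments": [
    [[-0.01,0.002,0],-0.007,0.7],
    [[-0.012,0,0],0,0.7],
    [[-0.012,0,0],0,0.7],
    [[-0.01,0,0],0,0.7],
    [[0,0,0],0,0.7]
  ]
}}

```text
time_s: 6.65
position: [0.5273, -0.0387, 0.0192]
tcp_rot: [0.011, 0.673, 0.74, 0.011]
wrist_force: [-0.2, -0.1, -0.5]
width: 0.0728
```

```bash
python3 - <<'E'
from h import *
tgt(b2w(-.09,0),95.5,.018); print(w2b(r.observe()['position'][:2]))
E
```

```text
t 6.65 pos [ 0.5273 -0.0387  0.0192] yaw 95.44 F [-0.2 -0.1 -0.5] w 0.0728
shift [ 0.0034 -0.0006  0.0012] turn -0.001
[-0.08662502  0.00059998]
```

The plate's front end is in the funnel and centred to within 1 mm. I release, rise, back off and set half opening.

Emit:
{"op": "step_arm", "data": {
  "increments": [
    [[0,0,0],0,1],
    [[0,0,0],0,1],
    [[0,0,0],0,1],
    [[0,0,-0.02],0,1],
    [[0,0,-0.04],0,1],
    [[0.04,0,-0.01],0,0],
    [[0.045,0,0],0,0],
    [[0,0,0],0,0],
    [[0,0,0],0,0],
    [[0,0,0],0,0]
  ]
}}

```text
time_s: 7.65
position: [0.518, 0.05, 0.0927]
tcp_rot: [0.011, 0.672, 0.74, 0.013]
wrist_force: [0.4, -0.1, 0.2]
width: 0.0427
```

```bash
python3 - <<'E'
from h import *
tgt(b2w(-.18,0),95.5,.024); print(w2b(r.observe()['position'][:2]),r.observe()['tcp_rot'])
f=wrist(); cv2.imwrite('pics/w4.png',f['bgr'])
f=grab('top'); cv2.imwrite('pics/top4.png',cv2.resize(f['bgr'][160:290,270:430],None,fx=5,fy=4.6,interpolation=cv2.INTER_CUBIC))
E
```

```text
t 7.65 pos [0.518  0.05   0.0927] yaw 95.56 F [ 0.4 -0.1  0.2] w 0.0427
shift [ 0.0042 -0.0022  0.0686] turn 0.0011
[-1.75779247e-01 -1.62832109e-04] [0.01145845 0.67186857 0.74047568 0.01253398]
```

View pics/w4.png

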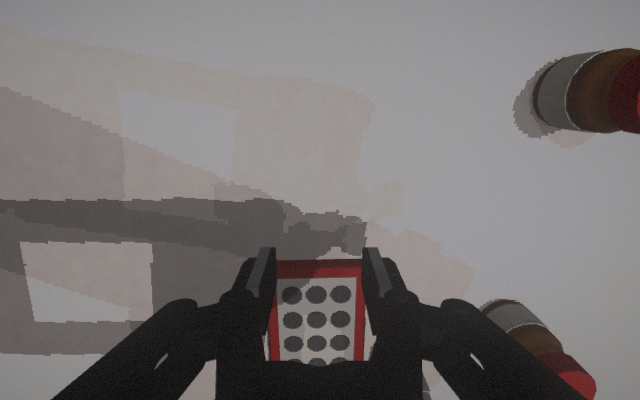

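The plate's rear edge is at row 268, centred between the half-open fingers. I descend behind it.

Emit:
{"op": "step_arm", "data": {
  "increments": [
    [[0.003,-0.002,0.03],0,0],
    [[0,0,0.03],0,0],
    [[0,0,0],0,0]
  ]
}}

```text
time_s: 8.05
position: [0.52, 0.0495, 0.0316]
tcp_rot: [0.013, 0.674, 0.739, 0.013]
wrist_force: [-1.1, 0.2, 0.4]
width: 0.0426
```

```bash
python3 - <<'E'
from h import *
tgt(b2w(-.18,0),95.5,.024); print(w2b(r.observe()['position'][:2]))
E
```

```text
t 8.05 pos [0.52   0.0495 0.0316] yaw 95.27 F [-1.1  0.2  0.4] w 0.0426
shift [ 0.0049 -0.002   0.0075] turn -0.004
[-0.17511884  0.00174801]
```

Emit:
{"op": "step_arm", "data": {
  "increments": [
    [[0,-0.002,0.007],0,0],
    [[-0.01,0,0],0,0],
    [[-0.01,0,0],0,0],
    [[-0.01,0,0],0,0],
    [[-0.01,0,0],0,0],
    [[0,0,0],0,0]
  ]
}}

```text
time_s: 8.65
position: [0.5239, 0.0037, 0.0272]
tcp_rot: [0.014, 0.675, 0.738, 0.014]
wrist_force: [0.8, 0.2, 0.8]
width: 0.0427
```

```bash
python3 - <<'E'
from h import *
tgt(b2w(-.081,0),95.5,.024); print(w2b(r.observe()['position'][:2]))
E
```

```text
t 8.65 pos [0.5239 0.0037 0.0272] yaw 95.12 F [0.8 0.2 0.8] w 0.0427
shift [-0.0482 -0.0011  0.0033] turn -0.0067
[-0.12915353  0.00131705]
```

Emit:
{"op": "step_arm", "data": {
  "increments": [
    [[-0.008,-0.001,0.004],-0.007,0],
    [[-0.01,0,0.001],0,0],
    [[-0.01,0,0],0,0],
    [[-0.008,0,0],0,0],
    [[0,0,0],0,0]
  ]
}}

```text
time_s: 9.15
position: [0.527, -0.0349, 0.0227]
tcp_rot: [0.014, 0.672, 0.74, 0.015]
wrist_force: [-0.8, 0.2, -0.8]
width: 0.0427
```

```bash
python3 - <<'E'
from h import *
tgt(b2w(-.081,0),95.5,.024); print(w2b(r.observe()['position'][:2]))
f=grab('side'); cv2.imwrite('pics/side5.png',cv2.resize(f['bgr'][130:270,270:430],None,fx=5,fy=4.2,interpolation=cv2.INTER_CUBIC))
E
```

```text
t 9.15 pos [ 0.527  -0.0349  0.0227] yaw 95.51 F [-0.8  0.2 -0.8] w 0.0427
shift [-0.0094 -0.0007 -0.0013] turn 0.0002
[-0.09039975  0.00070874]
```

View pics/side5.png

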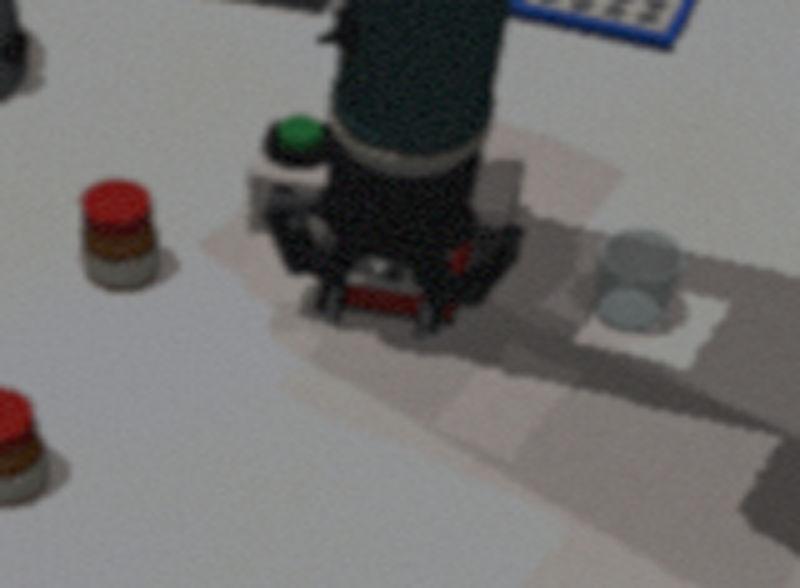

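Both fingers are behind the plate's rear end, at (330,300) and (430,315), and the plate goes under the arch flat. I finish in small steps and watch the force.

Emit:
{"op": "step_arm", "data": {
  "increments": [
    [[-0.004,0,0],0,0],
    [[-0.003,0,0],0,0]
  ]
}}

```text
time_s: 9.4
position: [0.5273, -0.0414, 0.0226]
tcp_rot: [0.014, 0.672, 0.74, 0.015]
wrist_force: [0.2, 2.2, 2.0]
width: 0.0427
```

Emit:
{"op": "step_arm", "data": {
  "increments": [
    [[-0.003,0,0],0,0],
    [[-0.002,0,0],0,0]
  ]
}}

```text
time_s: 9.6
position: [0.5275, -0.0461, 0.0226]
tcp_rot: [0.014, 0.672, 0.74, 0.015]
wrist_force: [-0.9, 11.1, 2.9]
width: 0.0425
```

```bash
python3 - <<'E'
from h import *
tgt(b2w(-.081,0),95.5,.024); print(w2b(r.observe()['position'][:2]))
E
```

```text
t 9.6 pos [ 0.5275 -0.0461  0.0226] yaw 95.53 F [-0.9 11.1  2.9] w 0.0425
shift [ 0.0018 -0.0001 -0.0014] turn 0.0005
[-0.07922986  0.00011546]
```

Emit:
{"op": "step_arm", "data": {
  "increments": [
    [[-0.002,0,0],0,0],
    [[0,0,0],0,0]
  ]
}}

```text
time_s: 9.8
position: [0.5273, -0.0458, 0.0227]
tcp_rot: [0.012, 0.672, 0.74, 0.016]
wrist_force: [-0.5, 0.1, -0.6]
width: 0.0428
```

```bash
python3 - <<'E'
from h import *
tgt(b2w(-.081,0),95.5,.024); print(w2b(r.observe()['position'][:2]))
E
```

```text
t 9.8 pos [ 0.5273 -0.0458  0.0227] yaw 95.47 F [-0.5  0.1 -0.6] w 0.0428
shift [ 0.0015  0.0001 -0.0013] turn -0.0005
[-7.95319372e-02 -2.77578853e-05]
```

It went stiff at 11 N, and a further push gave no advance, so the plate seems to be home. I back off, rise, and check.

Emit:
{"op": "step_arm", "data": {
  "increments": [
    [[0.02,0,0],0,0],
    [[0.03,0,0],0,0],
    [[0,0,-0.05],0,0],
    [[0.01,0,-0.05],0,0],
    [[0.01,0,-0.05],0,0],
    [[0.01,0,-0.05],0,0],
    [[0,0,0],0,0],
    [[0,0,0],0,0]
  ]
}}

```text
time_s: 10.6
position: [0.5125, 0.0321, 0.2247]
tcp_rot: [0.012, 0.672, 0.741, 0.013]
wrist_force: [0.0, 0.0, -0.9]
width: 0.0428
```

```bash
python3 - <<'E'
from h import *
tgt(b2w(0,.068),95.5,.1); f=wrist(); cv2.imwrite('pics/w6.png',f['bgr']); np.savez('w6.npz',**f)
for p in [(-.07,-.037),(-.07,.037),(-.03,-.037),(-.03,.037)]: print(p,proj(f,np.r_[b2w(*p),.014]).round(1))
E
```

```text
t 10.6 pos [0.5125 0.0321 0.2247] yaw 95.57 F [ 0.   0.  -0.9] w 0.0428
shift [-0.1586  0.0706  0.1274] turn 0.0013
(-0.07, -0.037) [[286.9 248.9]]
(-0.07, 0.037) [[351. 248.]]
(-0.03, -0.037) [[287.9 279.2]]
(-0.03, 0.037) [[349.8 278. ]]
```

View pics/w6.png

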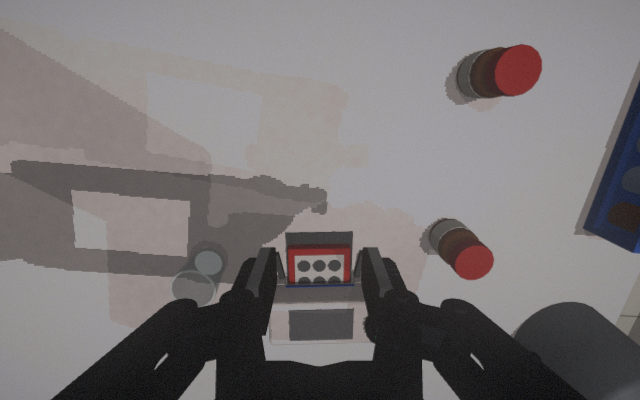

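The plate's near edge shows at about row 249, columns 287 to 352, just where a home plate should be (predicted row 248.5). I check the edge numerically.

```bash
python3 - <<'E'
from h import *
f={k:v for k,v in np.load('w6.npz').items()}
hsv=cv2.cvtColor(f['bgr'],cv2.COLOR_BGR2HSV)
m=((hsv[...,0]<10)|(hsv[...,0]>170))&(hsv[...,1]>110)&(hsv[...,2]>80)
top=[(u,np.flatnonzero(m[235:275,u])[0]+235) for u in range(292,348) if m[235:275,u].any()]
B=np.array([w2b(p) for p in ray_z(f,np.array(top)-[0,.5],.014)[:,:2]]); k=np.polyfit(B[:,1],B[:,0],1); print('edge x',np.median(B[:,0]),'angle',np.arctan(k[0]))
rows=range(256,272); lr=[[np.flatnonzero(m[v,275:360])[[0,-1]]+275,v] for v in rows]
L=np.array([w2b(p)[1] for p in ray_z(f,[(a[0],v) for a,v in lr],.014)[:,:2]]);Rr=np.array([w2b(p)[1] for p in ray_z(f,[(a[1],v) for a,v in lr],.014)[:,:2]])
print('sides',np.median(L),np.median(Rr))
for v in range(238,256): print(v,f['bgr'][v,300],f['bgr'][v,335]) if v>243 else 0
E
```

```text
edge x -0.07088255808480468 angle -0.00838995737916731
sides -0.0362926908198149 0.03536460658028463
244 [48 47 60] [40 42 67]
245 [42 42 67] [43 44 69]
246 [35 38 64] [41 42 68]
247 [43 45 73] [39 40 72]
248 [44 43 80] [41 43 88]
249 [ 45  47 111] [ 46  47 109]
250 [ 44  47 122] [ 44  46 114]
251 [ 45  49 127] [ 48  51 115]
252 [ 43  46 123] [ 46  47 117]
253 [ 48  51 128] [ 48  51 117]
254 [ 51  53 125] [ 78  82 123]
255 [ 88  90 127] [139 143 149]
```

The plate's centre comes out at about x = -0.016, y = 0, angle -0.008 rad: home. Next I go above the button with the gripper shut.

Emit:
{"op": "step_arm", "data": {
  "increments": [
    [[-0.04,0.018,0],0,-1],
    [[-0.04,0.018,0],0,-1],
    [[-0.04,0.018,0],0,-1],
    [[-0.035,0.015,0.02],0,-1],
    [[0,0,0.02],0,-1],
    [[0,0,0],0,-1],
    [[0,0,0],0,-1],
    [[0,0,0],0,-1]
  ]
}}

```text
time_s: 11.45
position: [0.5943, -0.1222, 0.1732]
tcp_rot: [0.004, 0.672, 0.741, 0.008]
wrist_force: [-0.8, -1.4, 0.8]
width: 0.0001
```

```bash
python3 - <<'E'
from h import *
tgt(b2w(0,.068),95.5,.1); print(w2b(r.observe()['position'][:2]))
for n in ('top',):
    f=grab(n); cv2.imwrite('pics/top7.png',f['bgr'])
    hsv=cv2.cvtColor(f['bgr'],cv2.COLOR_BGR2HSV); g=(hsv[...,0]>40)&(hsv[...,0]<85)&(hsv[...,1]>90); print(np.argwhere(g[185:220,360:405]).shape)
f=wrist(); cv2.imwrite('pics/w7.png',f['bgr'])
E
```

```text
t 11.45 pos [ 0.5943 -0.1222  0.1732] yaw 95.57 F [-0.8 -1.4  0.8] w 0.0001
shift [0.0026 0.0073 0.0734] turn 0.0013
[0.00292619 0.05932502]
(41, 2)
```

View pics/w7.png

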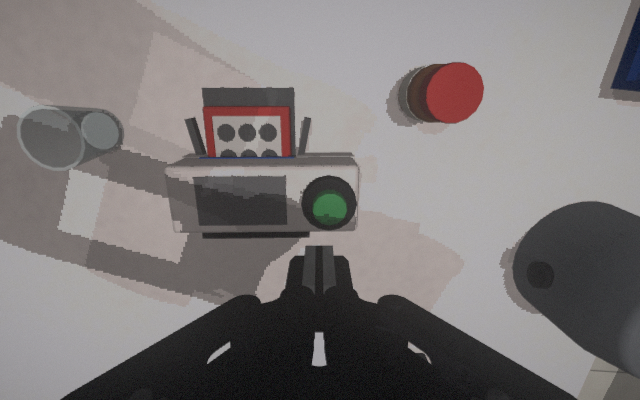

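The button is at (330,208), with the fingertips at column 318 and still slightly short in y. The plate is still home in view. I take the button's position from the range image.

```bash
python3 - <<'E'
from h import *
f=wrist(); hsv=cv2.cvtColor(f['bgr'],cv2.COLOR_BGR2HSV); g=((hsv[...,0]>40)&(hsv[...,0]<85)&(hsv[...,1]>90)).astype(np.uint8); g[:170]=0;g[245:]=0
c=max(cv2.findContours(g,cv2.RETR_EXTERNAL,cv2.CHAIN_APPROX_NONE)[0],key=cv2.contourArea); m=np.zeros_like(g); cv2.drawContours(m,[c],-1,1,-1)
v,u=np.nonzero(m); z=f['range_z'][v,u]; X=(np.c_[(u-f['cx'])/f['fx']*z,(v-f['cy'])/f['fy']*z,z]-f['t'])@f['R']
zt=np.percentile(X[:,2],80); T=X[X[:,2]>zt-.004]; print('z',np.percentile(X[:,2],[5,50,80,95]),'top c',T.mean(0),w2b(T.mean(0)[:2]))
p=T.mean(0); tgt(p[:2],95.5,zt+.022+.01)
E
```

```text
z [0.077216   0.07839505 0.07895556 0.07957204] top c [ 0.60257483 -0.11521804  0.08067964] [-0.00326017  0.06820129]
t 11.6 pos [ 0.5952 -0.1221  0.1745] yaw 95.61 F [ 0.3 -0.1  0.7] w 0.0002
shift [0.0059 0.0066 0.0637] turn 0.0019
```

Emit:
{"op": "step_arm", "data": {
  "increments": [
    [[0.004,0.007,0.02],0,-1],
    [[0,0,0.02],0,-1],
    [[0,0,0.02],0,-1],
    [[0,0,0],0,-1],
    [[0,0,0],0,-1]
  ]
}}

```text
time_s: 12.1
position: [0.6065, -0.1151, 0.1193]
tcp_rot: [0.011, 0.67, 0.742, 0.011]
wrist_force: [0.4, 0.5, -0.2]
width: 0.0
```

```bash
python3 - <<'E'
from h import *
tgt(b2w(-.001,.068),95.5,.094); print(w2b(r.observe()['position'][:2]),r.observe()['tcp_rot'])
E
```

```text
t 12.1 pos [ 0.6065 -0.1151  0.1193] yaw 95.84 F [ 0.4  0.5 -0.2] w 0.0
shift [-0.0019 -0.0049  0.0251] turn 0.006
[-0.00295946  0.072141  ] [0.01051429 0.67007397 0.74213434 0.01126675]
```

Emit:
{"op": "step_arm", "data": {
  "increments": [
    [[-0.002,-0.005,0.01],0,-1],
    [[0,0,0.006],0,-1],
    [[0,0,0],0,-1]
  ]
}}

```text
time_s: 12.4
position: [0.6033, -0.1179, 0.1051]
tcp_rot: [0.013, 0.67, 0.742, 0.012]
wrist_force: [-0.7, -0.3, 0.3]
width: 0.0002
```

```bash
python3 - <<'E'
from h import *
tgt(b2w(-.001,.068),95.5,.094); print(w2b(r.observe()['position'][:2]))
E
```

```text
t 12.4 pos [ 0.6033 -0.1179  0.1051] yaw 95.89 F [-0.7 -0.3  0.3] w 0.0002
shift [ 0.0005 -0.0011  0.011 ] turn 0.0067
[-0.00049204  0.0686941 ]
```

The tip is centred over the button. I press in small steps.

Emit:
{"op": "step_arm", "data": {
  "increments": [
    [[0,0,0.004],0,-1],
    [[0,0,0.003],0,-1]
  ]
}}

```text
time_s: 12.6
position: [0.604, -0.1182, 0.0987]
tcp_rot: [0.013, 0.67, 0.742, 0.012]
wrist_force: [-1.7, 0.7, 2.5]
width: 0.0002
```

Emit:
{"op": "step_arm", "data": {
  "increments": [
    [[0,0,0.003],0,-1],
    [[0,0,0.002],0,-1]
  ]
}}

```text
time_s: 12.8
position: [0.6041, -0.1182, 0.0956]
tcp_rot: [0.013, 0.67, 0.742, 0.012]
wrist_force: [-9.7, 2.2, 30.6]
width: -0.0001
```

Emit:
{"op": "step_arm", "data": {
  "increments": [
    [[0,0,0.003],0,-1]
  ]
}}

```text
time_s: 12.9
position: [0.6042, -0.1182, 0.0954]
tcp_rot: [0.013, 0.67, 0.742, 0.012]
wrist_force: [-11.6, 2.1, 37.3]
width: -0.0001
```

At 37 N the button has bottomed, given it needs about 4 N. The travel from first contact matches about 6 mm. I release and rise clear.

Emit:
{"op": "step_arm", "data": {
  "increments": [
    [[0,0,-0.005],0,-1],
    [[0,0,-0.02],0,-1],
    [[0,0,-0.04],0,-1],
    [[0.03,0,-0.03],0,-1],
    [[0.03,0,-0.03],0,-1],
    [[0.03,0,0],0,-1],
    [[0,0,0],0,-1],
    [[0,0,0],0,-1]
  ]
}}

```text
time_s: 13.7
position: [0.5922, -0.027, 0.2264]
tcp_rot: [0.016, 0.67, 0.742, 0.014]
wrist_force: [0.1, -0.3, -0.4]
width: 0.0004
```

```bash
python3 - <<'E'
from h import *
tgt(b2w(0,.068),95.5,.1); f=wrist(); cv2.imwrite('pics/w8.png',f['bgr'])
hsv=cv2.cvtColor(f['bgr'],cv2.COLOR_BGR2HSV)
z=f['range_z']; v,u=np.nonzero((hsv[...,0]>40)&(hsv[...,0]<85)&(hsv[...,1]>90)&(z>0)); zz=z[v,u]
X=(np.c_[(u-f['cx'])/f['fx']*zz,(v-f['cy'])/f['fy']*zz,zz]-f['t'])@f['R']; k=np.linalg.norm(X[:,:2]-b2w(0,.068),axis=1)<.02
print('button z',np.percentile(X[k,2],[5,50,80,95]) if k.any() else None)
for p in [(-.07,-.037),(-.07,.037)]: print(p,proj(f,np.r_[b2w(*p),.014]).round(1))
print(r.observe()['dq'].round(3))
E
```

```text
t 13.7 pos [ 0.5922 -0.027   0.2264] yaw 95.78 F [ 0.1 -0.3 -0.4] w 0.0004
shift [-0.0916 -0.0041  0.1267] turn 0.0049
button z None
(-0.07, -0.037) [[215.4 193.2]]
(-0.07, 0.037) [[284.2 192.7]]
[-0.017  0.014  0.004 -0.004  0.003 -0.002]
```

View pics/w8.png

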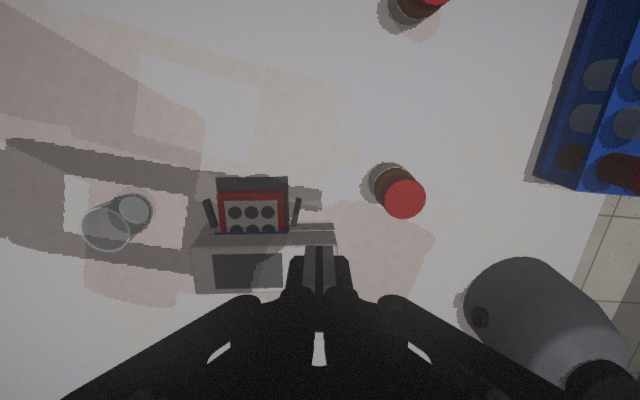

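The plate's near edge is at row 192 to 193, columns 217 to 288, where home is predicted. The button is hidden behind the fingers here, so I check it in the side view, along with the jars and beaker, before handing in.

```bash
python3 - <<'E'
from h import *
def st(im,lo,hi,roi):
    x0,y0,x1,y1=roi; h=cv2.cvtColor(im[y0:y1,x0:x1],cv2.COLOR_BGR2HSV); m=((h[...,0]-lo)%180<=(hi-lo)%180)&(h[...,1]>100)&(h[...,2]>40)
    v,u=np.nonzero(m); return len(v),(u.mean()+x0).round(1) if len(u) else 0,(v.mean()+y0).round(1) if len(v) else 0
a=cv2.imread('pics/side0.png'); b=grab('side')['bgr']; cv2.imwrite('pics/side8.png',b)
for n,l,h,roi in [('button',40,85,(318,150,345,172)),('jar1',170,10,(255,215,285,245)),('jar2',170,10,(280,168,305,190)),('blue',100,130,(365,110,415,145))]: print(n,st(a,l,h,roi),st(b,l,h,roi))
E
```

```text
button (55, np.float64(329.5), np.float64(161.1)) (53, np.float64(329.5), np.float64(161.0))
jar1 (18, np.float64(268.3), np.float64(229.7)) (32, np.float64(269.4), np.float64(230.8))
jar2 (21, np.float64(293.1), np.float64(180.9)) (18, np.float64(293.6), np.float64(179.7))
blue (151, np.float64(390.1), np.float64(133.5)) (147, np.float64(389.7), np.float64(133.4))
```

The button is back at its original pixel and size, so it is released. The jars and blue plate are unmoved within noise. I hand in.

```bash
python3 -c "
from workcell import r
print(r.close_job(), r.observe()['time_s'])"
```

```text
the job is handed in; nothing more can be done
the job is handed in; nothing more can be done
```

I slid the red plate home under the bridge, pressed the green button and released it. I handed the job in shortly after 13.7 s on the robot's clock; no verdict is reported.

**How it was done:** I gripped the plate lightly by its sides while it lay on the bench, turned it about 16°, and slid it into the funnel. I then pushed it from behind with two fingertips until it met the end stop. The push force rose to about 11 N there, and another push moved it no further.

**Last checks:**
- **Plate:** before the press, its near edge measured at bridge x ≈ -71 mm, so its centre is near -16 mm. It was within 1 mm of the centre line and 0.01 rad of its direction. After the press it was still at the home position in the wrist image.
- **Button press:** the force reached 37 N, well past the roughly 4 N it needs, after about 6 mm of travel. The travel is inferred from the tool's motion, as the button's own position could not be read.
- **Button release:** in the side view the button is back at its starting pixel. The final wrist-camera check of its height gave no reading, because the fingers hid it.
- **Bystanders:** the blue plate was unmoved in the side view, and the jars were within about 1 pixel, which is noise. The beaker stood clear of the path and was only checked by eye. The tip box and timer were not re-measured; the arm did not go near them.
- **Tool tilt:** the tool tilted by about 0.04 rad over the small steps. I saw no effect on the plate.

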